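# Seat a diecast enclosure in the corner of a drilling jig and hold it there

## Task

A stray metal spacer has been left on the plate of the drilling jig: first take it off and leave it in the small parts tray. Then put the tall aluminium enclosure flat on the jig plate, its long side along the longer stop bar (the side stop) and its plain end (not the end with the cable gland) towards the shorter bar (the end stop), and press it into the corner so that it is square and firmly against both stops at once, without ramming it. Finish while holding it pressed against both stops with the gripper, do not let go, and leave everything else on the bench where it is.

Things in the scene. Friction and masses are not known exactly. Their poses are not given: they have to be found in the camera images.
- jig: Drilling jig, fixed: steel plate 200 (x) x 160 (y) x 12 mm (z) carrying two low stop bars. Origin at the centre of its underside on the bench, z up; x points to the end stop, y to the side stop. Contact faces: end stop at x = +70 mm, side stop at y = +50 mm. Fully seated, the enclosure has its centre at x +20, y +22, z +44 mm here and its axes parallel to the jig's.
- corner (a point): The jig's corner: the point on the plate's top where the two contact faces would meet (x +70, y +50, z +12 mm in the jig's frame). Axes as the jig's.
- end_stop: Dark steel bar across the +x end of the jig's plate, 16 x 100 x 10 mm (x, y, z of the jig), fixed. Origin at the centre of its underside, on the plate; its contact face is 8 mm from there towards -x of the jig.
- side_stop: Dark steel bar along the +y side of the jig's plate, 150 x 16 x 10 mm (x, y, z of the jig), fixed. Fingertips more than 10 mm above the enclosure's underside pass over it. Origin at the centre of its underside, on the plate; its contact face is 8 mm from there towards -y of the jig.
- enclosure_centre (a point): Tall loose aluminium enclosure, a plain block 100 (x) x 56 (y) x 64 mm (z), 0.25 to 0.45 kg; this point is the block's centre, 32 mm above its underside. z up; x points along its length to its plain end, and the cable gland sticks out of the other (-x) end. Can be gripped across its 56 mm width from above. It starts standing on the bench.
- gland_tip (a point): Outer tip of the cable gland (a stub 22 mm wide at the root, 16 mm wide at the tip) on the enclosure's -x end, 16 mm out from that end, 40 mm above the enclosure's underside.
- spacer_centre (a point): Stray round steel spacer, 16 mm in diameter, 30 mm high, standing on the jig's plate at the start, 20 mm or more from the side stop and 30 mm or more from the end stop; this point is its centre, 15 mm above its underside.
- tray: Small open grey parts tray, fixed, 110 (x) x 100 (y) x 30 mm high outside, walls 4 mm, floor 4 mm. Origin at the centre of its underside, z up.
- spool: Bystander, to be left alone: empty black plastic wire spool standing on its flange, 64 mm across, 50 mm high. Origin at its underside.
- toroid: Bystander, to be left alone: flat dark ring core, 40 mm across, 14 mm high. Origin at its underside.
- can: Bystander, to be left alone: upright spray can, 60 mm across, 130 mm high. Origin at its underside.
- flat_case: Bystander, to be left alone: low aluminium case without a gland, 80 x 125 x 35 mm. Origin at its underside.
- meter: Bystander, to be left alone: hand multimeter lying on its back, 150 x 75 x 40 mm. Origin at its underside.
- driver: Bystander, to be left alone: screwdriver lying on the bench. Origin at its underside.
- spanner: Bystander, to be left alone: spanner lying on the bench. Origin at its underside.
Things that resemble listed ones, but are neither listed nor needed, are in the scene too. What is shaped like the part that bears enclosure_centre but orange or turquoise is not meant.

How it is judged:
On the way:
1. the spacer lies released in the parts tray (x of spacer_centre in the frame of tray between -0.05 and 0.05 m and y of spacer_centre in the frame of tray between -0.045 and 0.045 m and z of spacer_centre in the frame of tray below 0.03 m and contact force between the fingers and spacer below 0.1 N and linear speed of spacer below 0.05 m/s), for 0.2 s.
At the end, for the whole second after the job is handed in: Spacer released in the tray; enclosure flat on the jig plate, square within 2 degrees, centre within 3 mm of its seated place, gland end away from the end stop, held by the gripper with over 2 N on each stop at once, still so through the last second (all of step 1 and x of enclosure_centre in the frame of jig between 0.017 and 0.023 m and y of enclosure_centre in the frame of jig between 0.019 and 0.025 m and z of enclosure_centre in the frame of jig between 0.041 and 0.047 m and x of gland_tip in the frame of jig below -0.03 m and angle between the x axis of enclosure_centre and the x axis of jig, either way round below 0.035 rad and angle between enclosure_centre's own z axis and vertical below 0.035 rad and contact force between enclosure and end_stop above 2 N and contact force between enclosure and side_stop above 2 N and contact force between the fingers and enclosure above 1 N and linear speed of enclosure below 0.02 m/s); the arm keeps its last pose, push and grip.
It fails at once if a bystander is moved by more than 40 mm (distance of any of spool, toroid, can, flat_case, meter, driver, spanner from where it was at the start of the episode above 0.04 m).
It fails at once if the enclosure is rammed against a stop (over 80 N) (contact force between enclosure and end_stop above 80 N or contact force between enclosure and side_stop above 80 N).
It also fails if it takes over 72 s, if anything falls off the work surface, if the arm or the gripper's body presses on something with over 40 N, if the wrist force passes 120 N, or if a joint passes its speed limit or range.

## Robot

A 6-joint arm with a two-finger parallel gripper is mounted at the origin on the work surface. World frame = base frame: x ahead of the robot, y to its left, z up, the work surface at z = 0. Lengths are in m, angles in rad, forces in N, time in s.
With the tool pointing down it reaches from about 0.35 to 0.775 m from the base axis. Payload 7.3 kg.
Tool frame: the origin (TCP) lies at the very end of the fingers, on their centre line; the grasp point (between the pads) lies 19 mm behind it; z points along the fingers, y is the line along which they close (so a half turn about z gives the same grasp; the last joint's range is limited). The gripper opens to 92 mm and grips with 3 to 60 N. Pads are 19 mm wide; open, the fingers measure 130 mm over their backs; the gripper's body (75 mm by 190 mm) begins 47 mm behind the grasp point.
Start: joints at [1.204, 0.342, 1.524, -0, 1.275, -0.146], TCP at [0.115, 0.512, 0.227] pointing down, gripper open.
Joint ranges: [-2.53, 2.53], [-0.77, 2.02], [0.04, 2.7], [-1, 4.14], [0.28, 2.66], [-3.11, 3.11]. Speed limits (rad/s): [2.57, 2.57, 3.14, 3.14, 3.14, 3.14].

## Interface

Orientations are given as [roll, pitch, yaw] about the fixed x, y, z axes, in that order (R = Rz(yaw) Ry(pitch) Rx(roll)).
In Python, from cell import * gives the robot as it stands.
- The arm moves only by the tool step_arm, never from a script. Its argument "commands" is a list of rows, each a list of 7 numbers: the opening, from 0 (shut) to 1 (fully open), then the shift along the world's x, y, z in cm, then the turn, a rotation vector about the world's x, y, z in rad. A call has 1 to 5 rows; each row is the pose to reach, as a shift and turn from the pose commanded when the call began; what a row does not reach only later rows make up. A row lasts 1/12 s, in which the tool goes at most 41.7 mm and 7.16 degrees, less where a joint would pass 70% of its speed; a pose out of reach is approached as far as the arm can. A call with a gripper value outside its range is refused whole. The fingers move at their own pace and stop on an object; "grip_force" is the grip in N (left out, the last holds). Time passes only in rows, so rows that repeat a pose let the fingers close. It gives the time, the measured TCP pose, the force, the opening and the grip force at its end, in the units of the state.
- observe(): the state, without advancing time (a new reading comes with each control period).
- read_camera(name): name is "scene" or "side" or "wrist"; returns the picture (480x640x3 uint8, red, green, blue); there is no depth.
- camera_model(name): a dict with "vfov" (degrees; the focal length in pixels is half the picture's height over the tangent of half this angle, whatever the lens; pixels are square), "cx", "cy" (the principal point, pixels), "world_to_cam" (4x4, takes a point from world to camera coordinates). Camera axes: x right, y up, looking along -z (the intrinsics and any distortion apply to the point x, -y, -z); pixel columns grow to the right and rows downward; lengths in m; the calibration is good to about 2 mm. A picture is of the moment at which its call begins: read the wrist's pose just before it. camera_model takes no time and is no camera call; for the wrist camera it gives the pose at the moment of the call.
- hand_in(): hands the job in; it is judged then, once.
The state is a dict: "time": time; "qpos": joint angles; "qvel": joint speeds; "joint_efforts": joint torques, N m; "tool_pos": TCP position; "tool_rot": TCP orientation; "contact_force": force on the tool from outside, world axes, zero at the start; "torque": the same for the moment, N m; "opening": finger opening in m; "grip_force": force on a finger pad.
Only numpy, scipy, OpenCV 4.12 (cv2) and the standard library are available. Lean on these libraries where they do the work, as an engineer would, in place of code of your own. Each camera call takes 0.05 s, during which the arm holds its last target. There are 200 camera calls.

## Working session

There is one attempt and no reset: what is moved stays moved. The work goes in short steps, Python scripts to look and compute and a tool call to move; the robot and the scene stay as the last step left them, time stands still between calls to the robot, and variables do not carry over. Pictures are saved under pics/ and viewed, at most 10 in all, crops included, and the job is handed in when it is done.

Besides the shell and the picture viewer there is one more tool, called after "Request:" by a JSON object that holds its "op" and its "data", one argument or row to a line. step_arm: Moves the arm, as the interface text tells. Its arguments: {"type":"object","properties":{"commands":{"type":"array"},"grip_force":{"type":"number"}},"required":["commands"]}

```bash
mkdir -p pics; ls
python3 - <<'E'
from cell import *
import cv2
for n in ("scene","side","wrist"):
    m=camera_model(n); print(n,m)
    cv2.imwrite(f"pics/{n}0.png",read_camera(n)[:,:,::-1])
print(observe())
E
```

```text
pics
scene {'vfov': 49.04967331956813, 'cx': 325.56320421611656, 'cy': 244.13757697605251, 'world_to_cam': array([[ 0.79398713,  0.60781055, -0.01227877, -0.43293085],
       [-0.51423184,  0.68224382,  0.5197201 ,  0.26706331],
       [ 0.32426848, -0.40633693,  0.85424835, -1.61936429],
       [ 0.        ,  0.        ,  0.        ,  1.        ]])}
side {'vfov': 47.10657280064498, 'cx': 319.42331663515, 'cy': 235.6994515339145, 'world_to_cam': array([[ 0.90240786, -0.43040313, -0.02032721, -0.51800738],
       [ 0.26669711,  0.52087491,  0.81090195, -0.19055853],
       [-0.3384268 , -0.73718551,  0.58482889, -1.06988225],
       [ 0.        ,  0.        ,  0.        ,  1.        ]])}
wrist {'vfov': 68.4793302325378, 'cx': 316.2963296258132, 'cy': 240.85404577440752, 'world_to_cam': array([[ 0.21869685,  0.97579026, -0.00224937, -0.52415004],
       [-0.93763467,  0.20950586, -0.27739595,  0.03472051],
       [-0.27020901,  0.0627747 ,  0.96075305, -0.39249465],
       [ 0.        ,  0.        ,  0.        ,  1.        ]])}
{'time': 0.15, 'qpos': array([ 1.20397219e+00,  3.42567402e-01,  1.52476834e+00, -3.20936569e-05,
        1.27539395e+00, -1.45973286e-01]), 'qvel': array([ 0.00068982, -0.0024946 , -0.00371965, -0.00051911,  0.00034612,
       -0.00051322]), 'joint_efforts': array([ 9.80229197e-04, -4.31468117e+01, -2.44354588e+01,  7.17570749e-02,
        5.37937589e-02, -1.12240116e-04]), 'tool_pos': array([0.114875  , 0.51197925, 0.22621237]), 'tool_rot': array([-3.14046324e+00, -1.35022546e-04,  2.92075109e+00]), 'contact_force': array([-0.89625746, -0.21841021, -0.33027559]), 'torque': array([ 0.03001747, -0.04327823, -0.00821298]), 'grip_force': 0.0, 'opening': 0.09162564754703027}
```

View pics/scene0.png

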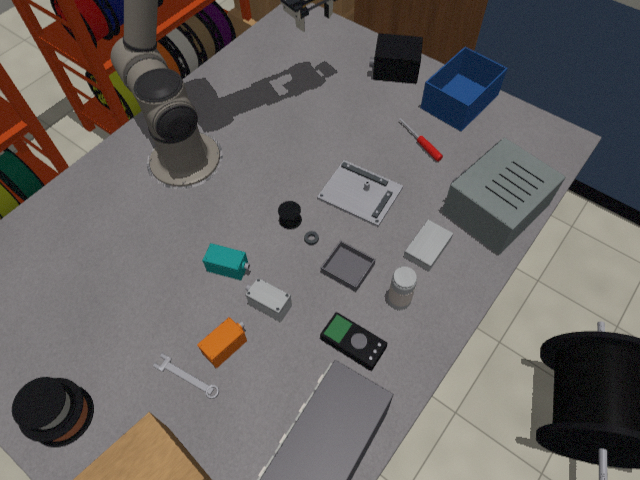

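View pics/side0.png

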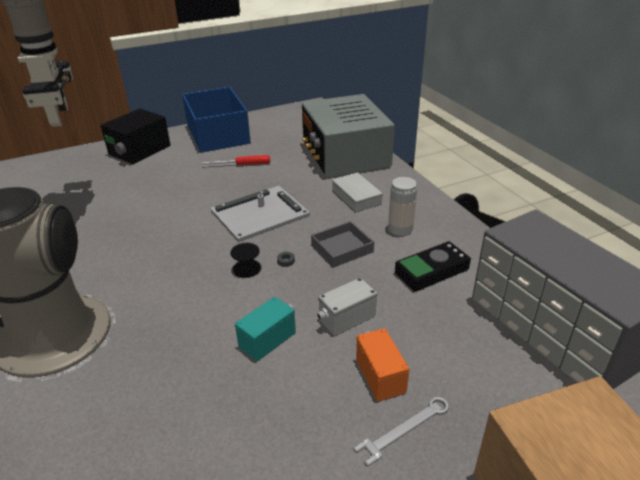

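The scene view shows these things that look like the enclosure:
- Grey block with gland at scene (268,297) / side (348,306).
- Turquoise block at scene (226,262).
- Orange block at scene (222,342).
- Flat case without gland at scene (428,245).

I choose the grey one. The spacer is at scene (367,186) / side (261,198), and the tray is at scene (348,266). I'll check this in one close crop.

```bash
cat > h.py <<'E'
from cell import *
import numpy as np, cv2
def ray(m,u,v):
    f=240/np.tan(np.radians(m["vfov"]/2)); T=m["world_to_cam"]; R=T[:3,:3]
    d=R.T@np.array([(u-m["cx"])/f,-(v-m["cy"])/f,-1]); return -R.T@T[:3,3],d
def onz(m,u,v,z):
    o,d=ray(m,u,v); return o+d*(z-o[2])/d[2]
def proj(m,p):
    f=240/np.tan(np.radians(m["vfov"]/2)); c=m["world_to_cam"]@np.append(p,1)
    return np.array([m["cx"]-f*c[0]/c[2], m["cy"]+f*c[1]/c[2]])
E
python3 - <<'E'
from h import *
im=cv2.imread("pics/scene0.png"); c=im[155:325,225:425]
cv2.imwrite("pics/crop.png",cv2.resize(c,None,fx=3.5,fy=3.5,interpolation=cv2.INTER_CUBIC))
s=camera_model("scene");d=camera_model("side")
for n,a,b,z in [("spacer",(367,186),(261,198),.027),("tray",(348,266),(343,243),.02),("encl top",(269,296),(348,293),.064),("spool",(289,213),(245,260),.03),("toroid",(311,238),(286,258),.01),("can",(403,275),(404,184),.13)]:
    print(n,onz(s,*a,z).round(3),onz(d,*b,z).round(3))
E
```

```text
spacer [0.522 0.228 0.027] [0.524 0.241 0.027]
tray [ 0.632 -0.015  0.02 ] [ 0.626 -0.018  0.02 ]
encl top [ 0.54  -0.221  0.064] [ 0.533 -0.217  0.064]
spool [0.404 0.017 0.03 ] [0.401 0.012 0.03 ]
toroid [ 0.495 -0.001  0.01 ] [0.492 0.002 0.01 ]
can [ 0.784 -0.007  0.13 ] [ 0.784 -0.013  0.13 ]
```

View pics/crop.png

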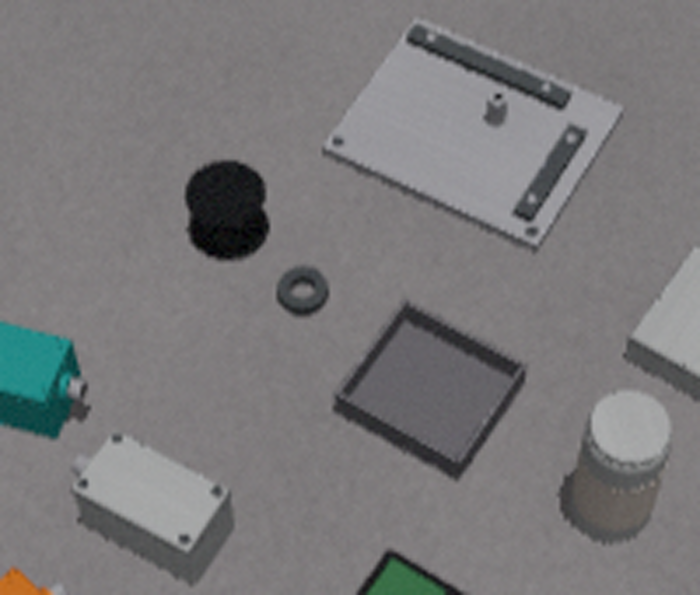

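The crop shows the grey block with its gland at upper left (crop 80,465), the spacer on the plate (crop 495,100), and the two stop bars. The side stop is at the back and the end stop on the right. This confirms the choice.

Run:
```python
from h import *
s=camera_model("scene")
def P(pts,z): return np.array([onz(s,225+x/3.5,155+y/3.5,z)[:2] for x,y in pts])
def show(n,p): 
    e=np.roll(p,-1,0)-p
    print(n,p.round(3).tolist(),"c",p.mean(0).round(4),"len",np.linalg.norm(e,axis=1).round(3),"ang",np.degrees(np.arctan2(e[:,1],e[:,0])).round(1))
show("jig",P([(417,20),(622,107),(537,243),(324,150)],.012))
show("tray",P([(408,303),(525,372),(458,470),(337,398)],.03))
show("encl",P([(116,434),(233,491),(192,553),(73,487)],.064))
print(P([(497,96)],.042),P([(495,124)],.012))
print(P([(575,129),(521,213)],.022), P([(411,38),(565,105)],.022))
```

```text
jig [[0.406, 0.275], [0.599, 0.302], [0.619, 0.147], [0.427, 0.117]] c [0.5126 0.2099] len [0.195 0.156 0.194 0.159] ang [   7.9  -82.5 -171.2   97.6]
tray [[0.577, 0.031], [0.683, 0.035], [0.691, -0.063], [0.584, -0.068]] c [ 0.6338 -0.0165] len [0.107 0.097 0.107 0.099] ang [   2.1  -85.5 -176.9   94.2]
encl [[0.487, -0.202], [0.583, -0.186], [0.59, -0.24], [0.491, -0.252]] c [ 0.5377 -0.22  ] len [0.097 0.054 0.101 0.05 ] ang [   9.3  -82.1 -173.1   94.1]
[[0.52073513 0.22824528]] [[0.52411139 0.22341976]]
[[0.58353747 0.25215254]
 [0.5957213  0.15673358]] [[0.41841816 0.24874519]
 [0.56309135 0.26780674]]
```

Request:
{"op": "step_arm", "data": {
  "commands": [
    [0.5,40.5,-28.7,-2,0,0,-1.21],
    [0.5,40.5,-28.7,-2,0,0,-1.21],
    [0.5,40.5,-28.7,-2,0,0,-1.21],
    [0.5,40.5,-28.7,-2,0,0,-1.21],
    [0.5,40.5,-28.7,-2,0,0,-1.21]
  ],
  "grip_force": 20
}}

```text
time: 0.57
tool_pos: [0.2858, 0.3905, 0.2182]
tool_rot: [-3.141, 0.0, 2.29]
contact_force: [0.4, 0.8, 0.8]
opening: 0.0629
grip_force: 0.0
```

Request:
{"op": "step_arm", "data": {
  "commands": [
    [0.5,23.4,-16.5,-1.5,0,0,-0.58],
    [0.5,23.4,-16.5,-1.5,0,0,-0.58],
    [0.5,23.4,-16.5,-1.5,0,0,-0.58],
    [0.5,23.4,-16.5,-1.5,0,0,-0.58],
    [0.5,23.4,-16.5,-1.5,0,0,-0.58]
  ]
}}

```text
time: 0.98
tool_pos: [0.4562, 0.2704, 0.2073]
tool_rot: [-3.141, -0.0, 1.709]
contact_force: [0.2, 1.2, -0.0]
opening: 0.0459
grip_force: 0.0
```

Request:
{"op": "step_arm", "data": {
  "commands": [
    [0.5,6.5,-4.5,0,0,0,0],
    [0.5,6.5,-4.5,0,0,0,0],
    [0.5,6.5,-4.5,0,0,0,0],
    [0.5,6.5,-4.5,0,0,0,0]
  ]
}}

```text
time: 1.32
tool_pos: [0.5208, 0.2255, 0.2066]
tool_rot: [-3.14, 0.0, 1.712]
contact_force: [-0.8, 0.0, -0.7]
opening: 0.0457
grip_force: 0.0
```

Run:
```python
from h import *
o=observe();m=camera_model("wrist");cv2.imwrite("pics/w1.png",read_camera("wrist")[:,:,::-1])
print(o["time"],o["tool_pos"],o["tool_rot"]);np.save("w1.npy",m,allow_pickle=True)
print(proj(m,[.522,.226,.027]), -m["world_to_cam"][:3,:3].T@m["world_to_cam"][:3,3])
```

```text
1.3167 [0.52075275 0.22554851 0.20656144] [-3.14025389e+00  9.06030899e-05  1.71237130e+00]
[318.61723806 218.11920894] [0.50975267 0.30008801 0.36595034]
```

View pics/w1.png

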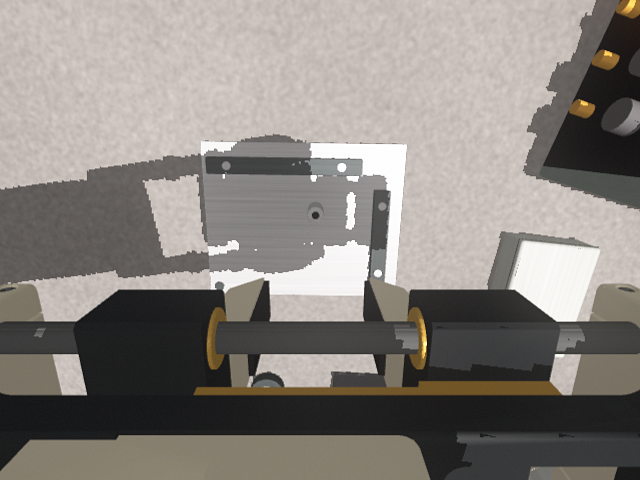

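The wrist view shows the plate from (201,142) to (406,145), the side stop at rows 157–175, the end stop at columns 373–388, and the spacer top at about (316,214).

```bash
python3 - <<'E'
from h import *
m=np.load("w1.npy",allow_pickle=True).item(); g=cv2.cvtColor(cv2.imread("pics/w1.png"),cv2.COLOR_BGR2GRAY).astype(float)
def edge(prof,sign): 
    d=np.diff(cv2.GaussianBlur(prof.reshape(1,-1),(3,1),0)[0])*sign; return int(d.argmax())+.5
def line(name,cols,rng,axis,sign,z,zc=None):
    pts=[]
    for c in cols:
        p=g[rng[0]:rng[1],c] if axis==0 else g[c,rng[0]:rng[1]]
        e=rng[0]+edge(p,sign); pts.append(onz(m,*( (c,e) if axis==0 else (e,c)),z)[:2])
    pts=np.array(pts,np.float32); vx,vy,x,y=cv2.fitLine(pts,cv2.DIST_HUBER,0,.01,.01).ravel()
    a=np.degrees(np.arctan2(vy,vx)); print(name,"ang",round(float(a),2),"pt",x,y); return np.array([x,y]),np.array([vx,vy])
# side stop top face's front edge seen at lower edge of bar (camera beyond bar: sees top; -y face hidden)
L=[line("side stop front top z.022",range(215,300,5),(164,182),0,1,.022),
 line("side stop back",range(310,355,5),(150,166),0,-1,.022),
 line("side stop back shaded",range(212,230,3),(150,166),0,-1,.022),
 line("end stop left",range(200,275,5),(362,380),1,-1,.022),
 line("end stop right",range(200,275,5),(380,396),1,1,.022),
 line("plate back",range(330,400,5),(135,152),0,1,.012),
 line("plate right",range(155,285,6),(390,412),1,-1,.012),
 line("plate left",range(150,200,6),(192,210),1,1,.012)]
print("spacer",onz(m,315.5,214.5,.042))
E
python3 - <<'E'
import cv2
im=cv2.imread("pics/w1.png")[130:300,190:415]
cv2.imwrite("pics/w1c.png",cv2.resize(im,None,fx=3.5,fy=3.5,interpolation=cv2.INTER_NEAREST))
E
```

```text
side stop front top z.022 ang 7.22 pt 0.45771566 0.25944337
side stop back ang 6.27 pt 0.52452093 0.2843127
side stop back shaded ang 5.76 pt 0.42025185 0.27277786
end stop left ang -83.21 pt 0.57642925 0.21402004
end stop right ang -82.51 pt 0.5940516 0.21140231
plate back ang 8.13 pt 0.55543154 0.30197066
plate right ang -82.57 pt 0.60641724 0.22865891
plate left ang -82.84 pt 0.4009165 0.25026795
spacer [0.51807289 0.23229258 0.042     ]
```

View pics/w1c.png

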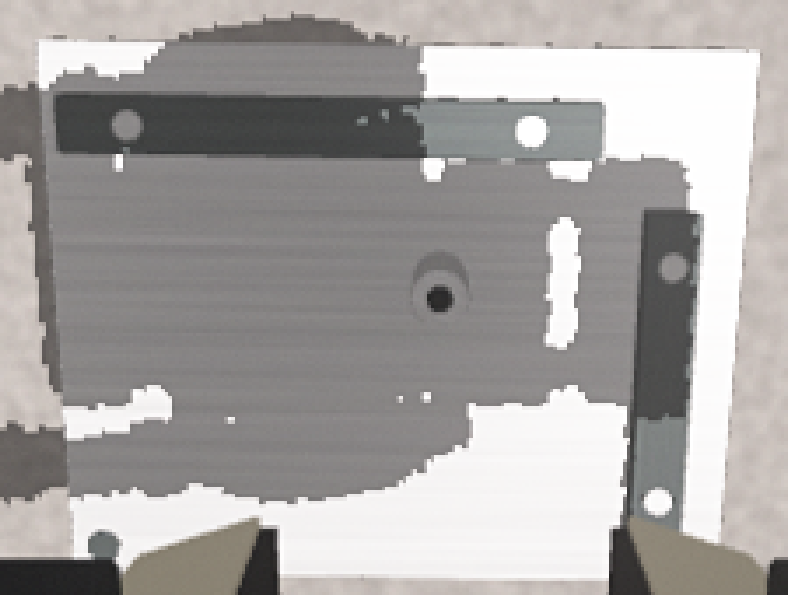

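Crop: spacer top ring centred at crop (440,298), which is wrist (315.7,215.1). The bars are clean and the jig yaw is about 7.4°. I'll descend halfway and recheck.

Request:
{"op": "step_arm", "data": {
  "commands": [
    [0.5,-0.3,0.5,-4,0,0,0],
    [0.5,-0.3,0.5,-8,0,0,0],
    [0.5,-0.3,0.5,-11,0,0,0],
    [0.5,-0.3,0.5,-11,0,0,0]
  ]
}}

```text
time: 1.7
tool_pos: [0.5114, 0.2321, 0.0918]
tool_rot: [-3.13, 0.002, 1.718]
contact_force: [-1.2, -0.3, -0.6]
opening: 0.046
grip_force: 0.0
```

Run:
```python
from h import *
o=observe();m=camera_model("wrist");im=read_camera("wrist")[:,:,::-1].copy();np.save("w2.npy",m,allow_pickle=True)
cv2.imwrite("pics/w2.png",im);t=o["tool_pos"];print(o["time"],t,o["tool_rot"])
print("tcp px",proj(m,t),"spacer top px",proj(m,[.518,.231,.042]))
```

```text
1.7 [0.51141898 0.23210213 0.09181625] [-3.12964823e+00  1.50293049e-03  1.71794283e+00]
tcp px [317.61450773 297.48223208] spacer top px [328.37494737 266.23182313]
```

View pics/w2.png

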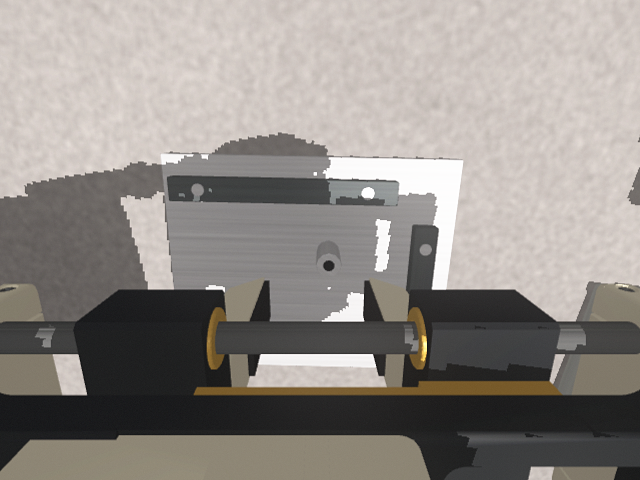

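The spacer top at (328,265) matches the prediction (328,266), so the spacer is at (0.518, 0.231). I'll hold and continue down.

Request:
{"op": "step_arm", "data": {
  "commands": [
    [0.5,0,0,0,0,0,0],
    [0.5,0,0,0,0,0,0]
  ]
}}

```text
time: 1.92
tool_pos: [0.5179, 0.2331, 0.1]
tool_rot: [3.137, -0.001, 1.717]
contact_force: [-0.8, 0.1, 1.1]
opening: 0.0457
grip_force: 0.0
```

Request:
{"op": "step_arm", "data": {
  "commands": [
    [0.5,0,0,-2,0,0,0],
    [0.5,0,0,-4,0,0,0],
    [0.5,0,0,-6,0,0,0],
    [0.5,0,0,-7.2,0,0,0],
    [0.5,0,0,-7.7,0,0,0]
  ]
}}

```text
time: 2.33
tool_pos: [0.5172, 0.2323, 0.0209]
tool_rot: [3.14, -0.0, 1.716]
contact_force: [-0.8, -0.0, -0.2]
opening: 0.0455
grip_force: 0.0
```

Request:
{"op": "step_arm", "data": {
  "commands": [
    [0.5,0,0,0,0,0,0],
    [0.0,0,0,0,0,0,0],
    [0.0,0,0,0,0,0,0],
    [0.0,0,0,0,0,0,0],
    [0.0,0,0,0,0,0,0]
  ]
}}

```text
time: 2.75
tool_pos: [0.5174, 0.2322, 0.0214]
tool_rot: [3.14, -0.0, 1.716]
contact_force: [0.2, -0.5, -0.1]
opening: 0.0237
grip_force: 0.0
```

Request:
{"op": "step_arm", "data": {
  "commands": [
    [0.0,0,0,0,0,0,0],
    [0.0,0,0,0,0,0,0],
    [0.0,0,0,0,0,0,0],
    [0.0,0,0,0,0,0,0]
  ]
}}

```text
time: 3.08
tool_pos: [0.5172, 0.2321, 0.021]
tool_rot: [3.141, -0.0, 1.716]
contact_force: [-0.6, -0.2, 6.2]
opening: 0.0158
grip_force: 20.0
```

Request:
{"op": "step_arm", "data": {
  "commands": [
    [0.0,0,0,4,0,0,0],
    [0.0,0,0,8,0,0,0],
    [0.0,2,-4,9,0,0,0.12],
    [0.0,4,-8,9,0,0,0.24],
    [0.0,5.5,-11.5,9,0,0,0.36]
  ]
}}

```text
time: 3.5
tool_pos: [0.5688, 0.1258, 0.1117]
tool_rot: [3.139, 0.001, 2.074]
contact_force: [0.9, -0.2, -1.5]
opening: 0.0152
grip_force: 20.0
```

Request:
{"op": "step_arm", "data": {
  "commands": [
    [0.0,1.5,-3.5,0,0,0,0.12],
    [0.0,3,-7,0,0,0,0.24],
    [0.0,4.5,-10.5,0,0,0,0.36],
    [0.0,6,-13,0,0,0,0.48],
    [0.0,6,-13,0,0,0,0.6]
  ]
}}

```text
time: 3.92
tool_pos: [0.6299, -0.0094, 0.1099]
tool_rot: [-3.141, 0.002, 2.667]
contact_force: [-0.8, 0.8, -0.7]
opening: 0.0158
grip_force: 20.0
```

Request:
{"op": "step_arm", "data": {
  "commands": [
    [0.0,0,0,0,0,0,0.12],
    [0.0,0,0,0,0,0,0.24],
    [0.0,0,0,0,0,0,0.36],
    [0.0,0,0,0,0,0,0.48],
    [0.0,0,0,0,0,0,0.6]
  ]
}}

```text
time: 4.33
tool_pos: [0.6274, -0.0038, 0.1097]
tool_rot: [3.141, -0.001, -3.011]
contact_force: [0.1, 0.2, -0.9]
opening: 0.0155
grip_force: 20.0
```

Run:
```python
from h import *
o=observe();m=camera_model("wrist");im=read_camera("wrist")[:,:,::-1].copy()
cv2.imwrite("pics/w3.png",im);t=o["tool_pos"];print(o["time"],t,o["tool_rot"],o["opening"])
np.save("w3.npy",m,allow_pickle=True)
```

```text
4.3333 [ 0.62743269 -0.00375955  0.10973182] [ 3.14113103e+00 -1.30371180e-03 -3.01147710e+00] 0.015544237359556066
```

View pics/w3.png

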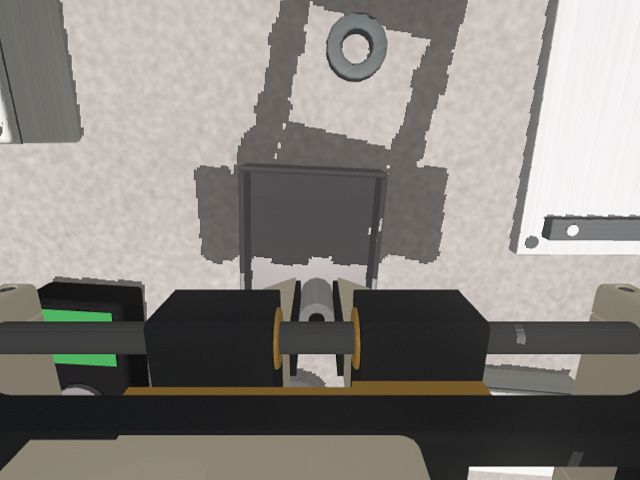

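The spacer is held over the tray. The tray's near rim is at row about 165 and its sides at columns 239 and 386.

Run:
```python
from h import *
m=np.load("w3.npy",allow_pickle=True).item()
for p in [(239,166),(386,171),(312,168),(239,250),(384,250)]: print(p,onz(m,*p,.03).round(4))
```

```text
(239, 166) [ 0.5761 -0.0621  0.03  ]
(386, 171) [0.5666 0.0355 0.03  ]
(312, 168) [ 0.5711 -0.0138  0.03  ]
(239, 250) [ 0.6347 -0.058   0.03  ]
(384, 250) [0.6212 0.0442 0.03  ]
```

Request:
{"op": "step_arm", "data": {
  "commands": [
    [0.0,0,-0.5,-3,0,0,0],
    [0.0,0,-0.5,-6,0,0,0],
    [0.0,0,-0.5,-8.5,0,0,0],
    [0.0,0,-0.5,-9.3,0,0,0],
    [0.0,0,-0.5,-9.3,0,0,0]
  ]
}}

```text
time: 4.8
tool_pos: [0.6263, -0.0085, 0.0153]
tool_rot: [3.14, -0.004, -3.019]
contact_force: [0.9, -0.4, 0.1]
opening: 0.0152
grip_force: 20.0
```

Request:
{"op": "step_arm", "data": {
  "commands": [
    [0.0,0,0,0,0,0,0],
    [0.4,0,0,0,0,0,0],
    [0.4,0,0,0,0,0,0],
    [0.4,0,0,0,0,0,0],
    [0.4,0,0,0,0,0,0]
  ]
}}

```text
time: 5.22
tool_pos: [0.6284, -0.0088, 0.0185]
tool_rot: [-3.141, 0.002, -3.017]
contact_force: [0.2, 0.3, -0.9]
opening: 0.0352
grip_force: 0.0
```

Request:
{"op": "step_arm", "data": {
  "commands": [
    [0.4,0,0,4,0,0,0],
    [0.4,0,0,8,0,0,0],
    [1,0,0,12,0,0,0],
    [1,-1.5,-3,15,0,0,0],
    [1,-3,-6.5,17,0,0,0]
  ]
}}

```text
time: 5.63
tool_pos: [0.6006, -0.0689, 0.1893]
tool_rot: [-3.14, 0.006, -3.013]
contact_force: [1.8, -0.6, -0.4]
opening: 0.0523
grip_force: 0.0
```

Request:
{"op": "step_arm", "data": {
  "commands": [
    [1,-1.5,-3.5,1,0,0,0],
    [1,-3,-7,1,0,0,0],
    [1,-5,-10.5,1,0,0,0],
    [1,-6.5,-14,1,0,0,0],
    [1,-6.5,-14,1,0,0,0]
  ]
}}

```text
time: 6.05
tool_pos: [0.5319, -0.2159, 0.1959]
tool_rot: [-3.139, -0.0, -3.023]
contact_force: [-0.1, 0.5, 0.5]
opening: 0.0856
grip_force: 0.0
```

Run:
```python
from h import *
o=observe();m=camera_model("wrist");im=read_camera("wrist")[:,:,::-1].copy()
cv2.imwrite("pics/w4.png",im);t=o["tool_pos"];print(o["time"],t,o["tool_rot"],o["opening"])
np.save("w4.npy",m,allow_pickle=True)
s=read_camera("scene")[:,:,::-1]
cv2.imwrite("pics/s4.png",s)
```

```text
6.05 [ 0.53185656 -0.2158711   0.19589579] [-3.13878920e+00 -4.71886331e-04 -3.02296721e+00] 0.08556356249689981
```

View pics/w4.png

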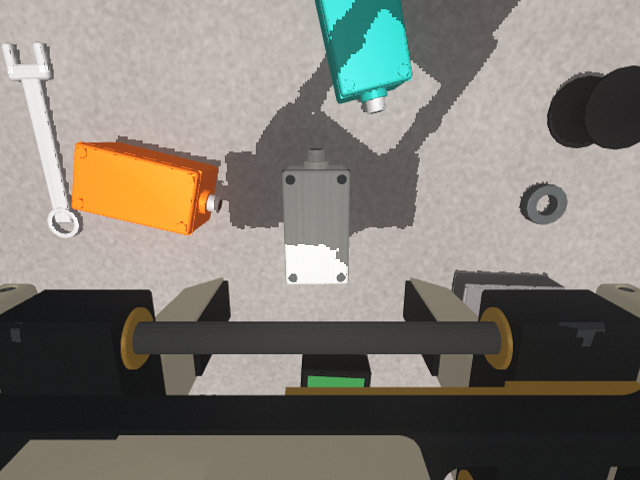

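The grey enclosure's top corners are at (283,170), (350,169), (349,283) and (284,284), with the gland at (316,155). The orange lookalike is at (145,190) and the fingers will clear it.

Run:
```python
from h import *
m=np.load("w4.npy",allow_pickle=True).item()
p=np.array([onz(m,u,v,.064)[:2] for u,v in [(282.5,169.5),(350.5,168.5),(349.5,283.5),(283.5,284.5)]])
e=np.roll(p,-1,0)-p;print(p.round(4),p.mean(0),np.linalg.norm(e,axis=1),np.degrees(np.arctan2(e[:,1],e[:,0])))
print([onz(m,217,v,.064).round(3) for v in(170,235)], onz(m,222,203,.04), proj(m,[.5319,-.2159,.196]))
```

```text
[[ 0.4837 -0.2495]
 [ 0.4763 -0.1948]
 [ 0.576  -0.1811]
 [ 0.584  -0.2393]] [ 0.53000299 -0.21618553] [0.05523281 0.10064805 0.05883319 0.10088506] [  97.65935671    7.84601659  -82.16100533 -174.19935333]
[array([ 0.49 , -0.302,  0.064]), array([ 0.545, -0.3  ,  0.064])] [ 0.52203318 -0.30319403  0.04      ] [315.75762195 298.4821626 ]
```

Request:
{"op": "step_arm", "data": {
  "commands": [
    [1,-0.2,0,-4,0,0,0],
    [1,-0.2,0,-8,0,0,0],
    [1,-0.2,0,-11,0,0,0],
    [1,-0.2,0,-13,0,0,0],
    [1,-0.2,0,-15,0,0,0]
  ]
}}

```text
time: 6.57
tool_pos: [0.5327, -0.208, 0.0436]
tool_rot: [3.14, -0.001, -3.015]
contact_force: [0.2, 0.0, 0.3]
opening: 0.0917
grip_force: 0.0
```

Request:
{"op": "step_arm", "data": {
  "commands": [
    [1,0,0,-1.5,0,0,0],
    [1,0,0,-2.6,0,0,0],
    [1,0,0,-2.6,0,0,0],
    [1,0,0,-2.6,0,0,0]
  ]
}}

```text
time: 6.9
tool_pos: [0.5328, -0.2092, 0.0192]
tool_rot: [3.141, -0.0, -3.016]
contact_force: [0.8, -0.2, 0.1]
opening: 0.0918
grip_force: 0.0
```

Request:
{"op": "step_arm", "data": {
  "commands": [
    [1,-0.3,-0.7,0,0,0,0],
    [1,-0.3,-0.7,0,0,0,0],
    [0.4,-0.3,-0.7,0,0,0,0],
    [0.4,-0.3,-0.7,0,0,0,0],
    [0.4,-0.3,-0.7,0,0,0,0]
  ],
  "grip_force": 40
}}

```text
time: 7.32
tool_pos: [0.5296, -0.2172, 0.0197]
tool_rot: [-3.141, 0.001, -3.018]
contact_force: [0.7, -0.1, -1.0]
opening: 0.0764
grip_force: 0.0
```

Request:
{"op": "step_arm", "data": {
  "commands": [
    [0,0,0,0,0,0,0],
    [0,0,0,0,0,0,0],
    [0,0,0,0,0,0,0],
    [0,0,0,0,0,0,0],
    [0,0,0,0,0,0,0]
  ]
}}

```text
time: 7.73
tool_pos: [0.5294, -0.2169, 0.0192]
tool_rot: [3.141, -0.0, -3.017]
contact_force: [-0.2, 0.7, 0.3]
opening: 0.0559
grip_force: 40.0
```

Request:
{"op": "step_arm", "data": {
  "commands": [
    [0,0,0,3,0,0,0],
    [0,0,0,6,0,0,0],
    [0,0,0,9,0,0,0],
    [0,0,2,11,0,0,0],
    [0,0,5,12,0,0,0]
  ]
}}

```text
time: 8.15
tool_pos: [0.5305, -0.1691, 0.1418]
tool_rot: [-3.138, 0.004, -3.02]
contact_force: [1.6, 0.6, -4.2]
opening: 0.056
grip_force: 40.0
```

Request:
{"op": "step_arm", "data": {
  "commands": [
    [0,0,3.5,0,0,0,0],
    [0,0,7,0,0,0,0],
    [0,0,10.5,0,0,0,0],
    [0,-0.5,14,0,0,0,0],
    [0,-0.5,17.5,0,0,0,0]
  ]
}}

```text
time: 8.57
tool_pos: [0.5229, 0.0097, 0.1385]
tool_rot: [3.141, -0.002, -3.017]
contact_force: [0.8, -0.6, -3.5]
opening: 0.0561
grip_force: 40.0
```

Request:
{"op": "step_arm", "data": {
  "commands": [
    [0,0,3.5,0,0,0,0],
    [0,0,7,0,0,0,0],
    [0,0,10.5,0,0,0,0],
    [0,-0.5,14,0,0,0,0],
    [0,-0.5,17.5,0,0,0,0]
  ]
}}

```text
time: 8.98
tool_pos: [0.5178, 0.1845, 0.1384]
tool_rot: [-3.141, -0.003, -3.017]
contact_force: [-0.7, -0.1, -4.3]
opening: 0.0558
grip_force: 40.0
```

Request:
{"op": "step_arm", "data": {
  "commands": [
    [0,0,0,0,0,0,0],
    [0,0,0,0,0,0,0],
    [0,0,0,0,0,0,0],
    [0,0,0,0,0,0,0]
  ]
}}

```text
time: 9.32
tool_pos: [0.5193, 0.1819, 0.1388]
tool_rot: [-3.141, -0.001, -3.018]
contact_force: [-0.2, 0.4, -3.5]
opening: 0.0561
grip_force: 40.0
```

Request:
{"op": "step_arm", "data": {
  "commands": [
    [0,-0.6,2.4,0,0,0,0],
    [0,-0.6,4.4,-1,0,0,0],
    [0,-0.6,4.4,-4,0,0,0],
    [0,-0.6,4.4,-6.5,0,0,0],
    [0,-0.6,4.4,-6.5,0,0,0]
  ]
}}

```text
time: 9.73
tool_pos: [0.5104, 0.2249, 0.0696]
tool_rot: [-3.14, -0.009, -3.019]
contact_force: [-2.3, -0.4, -4.6]
opening: 0.0557
grip_force: 40.0
```

Request:
{"op": "step_arm", "data": {
  "commands": [
    [0,0,0,0,0,0,0],
    [0,0,0,0,0,0,0],
    [0,0,0,0,0,0,0]
  ]
}}

```text
time: 9.98
tool_pos: [0.5149, 0.2267, 0.076]
tool_rot: [3.141, 0.003, -3.018]
contact_force: [-0.4, 0.4, -3.9]
opening: 0.0558
grip_force: 40.0
```

Run:
```python
from h import *
o=observe();m=camera_model("wrist");im=read_camera("wrist")[:,:,::-1].copy();s=read_camera("scene")[:,:,::-1];d=read_camera("side")[:,:,::-1]
print(o["time"],o["tool_pos"],o["tool_rot"],o["opening"]);np.save("w5.npy",m,allow_pickle=True)
a=cv2.resize(im[0:400],(400,250)); 
b=cv2.resize(s[130:250,290:430],(400,343),interpolation=cv2.INTER_CUBIC);c=cv2.resize(d[150:270,190:330],(400,343),interpolation=cv2.INTER_CUBIC)
cv2.imwrite("pics/w5full.png",im)
cv2.imwrite("pics/m5.png",np.vstack([np.hstack([a,a*0]),np.hstack([b,c])]))
```

```text
9.9833 [0.51489074 0.22666823 0.07603895] [ 3.14102297  0.0033226  -3.01835477] 0.05582753723960668
```

View pics/m5.png

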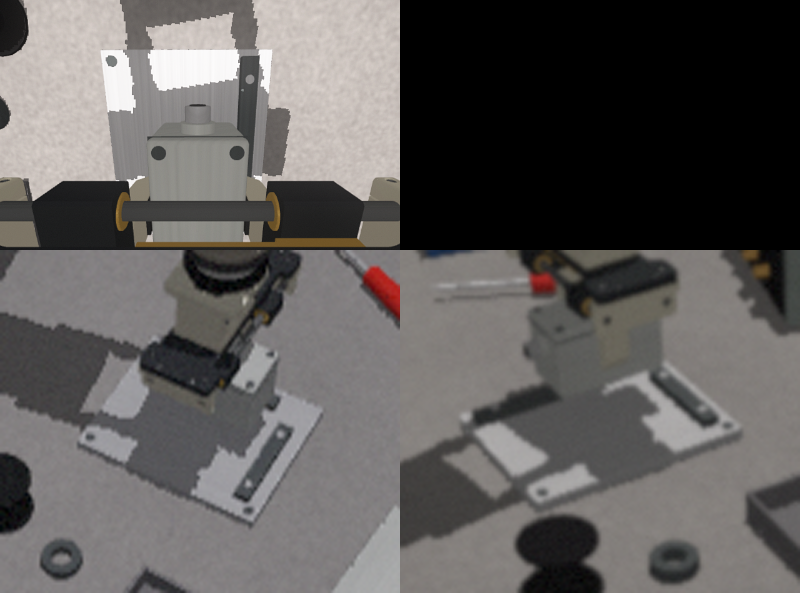

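The enclosure hangs level over the plate, with the gland away from the end stop. The side stop is visible to its right at wrist columns of about 385–415. I'll measure the stop line once more from here.

Run:
```python
from h import *
m=np.load("w5.npy",allow_pickle=True).item(); g=cv2.GaussianBlur(cv2.cvtColor(cv2.imread("pics/w5full.png"),cv2.COLOR_BGR2GRAY),(3,3),0).astype(float)
pts=[]
for r in range(95,205,5):
    c=370+int(np.diff(g[r,370:400]).argmin())+.5; pts.append((c,r))
print([p[0] for p in pts])
for z in (.012,.022):
    P=np.float32([onz(m,*p,z)[:2] for p in pts]); vx,vy,x,y=cv2.fitLine(P,cv2.DIST_HUBER,0,.01,.01).ravel()
    print(z,np.degrees(np.arctan2(vy,vx)),x,y)
u=np.array([.9917,.1288]);v=np.array([-.1288,.9917]);t=observe()["tool_pos"][:2]
print("v of face",v@np.array([x,y]),"v tcp",v@t,"gap",v@np.array([x,y])-v@t-.028)
```

```text
[381.5, 383.5, 382.5, 378.5, 377.5, 376.5, 379.5, 382.5, 382.5, 381.5, 381.5, 381.5, 381.5, 380.5, 380.5, 380.5, 380.5, 379.5, 379.5, 379.5, 379.5, 379.5]
0.012 7.939629 0.43962914 0.25756836
0.022 7.9394293 0.439616 0.25577697
v of face 0.19703148259818554 v tcp 0.15879834017627178 gap 0.010233142421913751
```

Request:
{"op": "step_arm", "data": {
  "commands": [
    [0,0,0,-1.5,0,0,0.01],
    [0,0,0,-3,0,0,0.01],
    [0,0,0,-3.8,0,0,0.01],
    [0,0,0,-4.1,0,0,0.01],
    [0,0,0,-4.1,0,0,0.01]
  ]
}}

```text
time: 10.55
tool_pos: [0.5132, 0.2269, 0.0329]
tool_rot: [-3.142, -0.001, -3.007]
contact_force: [0.0, 0.2, -3.7]
opening: 0.0557
grip_force: 40.0
```

Request:
{"op": "step_arm", "data": {
  "commands": [
    [0,0,0,0,0,0,0],
    [0,0,0,0,0,0,0]
  ]
}}

```text
time: 10.72
tool_pos: [0.514, 0.2272, 0.034]
tool_rot: [3.141, 0.002, -3.007]
contact_force: [0.5, -0.0, -3.8]
opening: 0.0558
grip_force: 40.0
```

Request:
{"op": "step_arm", "data": {
  "commands": [
    [0,0,0,-0.1,0,0,0],
    [0,0,0,-0.15,0,0,0],
    [0,0,0,-0.2,0,0,0],
    [0,0,0,-0.2,0,0,0]
  ]
}}

```text
time: 11.05
tool_pos: [0.5134, 0.227, 0.0313]
tool_rot: [3.141, 0.0, -3.007]
contact_force: [-0.6, -0.1, -3.4]
opening: 0.0558
grip_force: 40.0
```

Request:
{"op": "step_arm", "data": {
  "commands": [
    [0,0,0,-0.05,0,0,0],
    [0,0,0,-0.1,0,0,0],
    [0,0,0,-0.1,0,0,0]
  ]
}}

```text
time: 11.3
tool_pos: [0.5135, 0.227, 0.0312]
tool_rot: [3.141, 0.0, -3.007]
contact_force: [-3.1, -1.7, 6.4]
opening: 0.0557
grip_force: 40.0
```

Request:
{"op": "step_arm", "data": {
  "commands": [
    [0,0,0,-0.05,0,0,0],
    [0,-0.03,0.25,-0.05,0,0,0],
    [0,-0.06,0.5,-0.05,0,0,0],
    [0,-0.1,0.75,-0.05,0,0,0],
    [0,-0.1,0.8,-0.05,0,0,0]
  ]
}}

```text
time: 11.72
tool_pos: [0.5137, 0.2342, 0.0313]
tool_rot: [-3.14, 0.003, -3.006]
contact_force: [0.6, -7.2, 8.3]
opening: 0.0559
grip_force: 40.0
```

Request:
{"op": "step_arm", "data": {
  "commands": [
    [0,0,0,0.08,0,0,0],
    [0,0,0,0.08,0,0,0]
  ]
}}

```text
time: 11.88
tool_pos: [0.5131, 0.2348, 0.0312]
tool_rot: [-3.142, 0.002, -3.007]
contact_force: [0.2, -3.6, 4.4]
opening: 0.0558
grip_force: 40.0
```

Request:
{"op": "step_arm", "data": {
  "commands": [
    [0,-0.01,0.06,0,0,0,0],
    [0,-0.02,0.12,0,0,0,0],
    [0,-0.02,0.18,0,0,0,0],
    [0,-0.02,0.18,0,0,0,0]
  ]
}}

```text
time: 12.22
tool_pos: [0.513, 0.2362, 0.0313]
tool_rot: [-3.141, 0.001, -3.007]
contact_force: [0.7, -6.0, 6.5]
opening: 0.0561
grip_force: 40.0
```

Request:
{"op": "step_arm", "data": {
  "commands": [
    [0,-0.01,0.06,0.06,0,0,0],
    [0,-0.02,0.12,0.06,0,0,0],
    [0,-0.02,0.18,0.06,0,0,0],
    [0,-0.02,0.18,0.06,0,0,0]
  ]
}}

```text
time: 12.55
tool_pos: [0.5122, 0.2378, 0.0312]
tool_rot: [-3.14, 0.0, -3.007]
contact_force: [0.6, -7.6, 3.2]
opening: 0.056
grip_force: 40.0
```

Request:
{"op": "step_arm", "data": {
  "commands": [
    [0,-0.01,0.06,0,0,0,0],
    [0,-0.02,0.12,0,0,0,0],
    [0,-0.02,0.12,0,0,0,0]
  ]
}}

```text
time: 12.8
tool_pos: [0.5122, 0.238, 0.0313]
tool_rot: [-3.139, -0.0, -3.008]
contact_force: [-0.1, -11.0, 4.6]
opening: 0.0555
grip_force: 40.0
```

Request:
{"op": "step_arm", "data": {
  "commands": [
    [0,0.2,0.03,0,0,0,0],
    [0,0.4,0.05,0,0,0,0],
    [0,0.6,0.08,0,0,0,0],
    [0,0.8,0.1,0,0,0,0],
    [0,0.9,0.12,0,0,0,0]
  ]
}}

```text
time: 13.22
tool_pos: [0.5136, 0.2381, 0.0319]
tool_rot: [-3.138, -0.016, -3.007]
contact_force: [-27.5, -17.6, 33.6]
opening: 0.0558
grip_force: 40.0
```

Request:
{"op": "step_arm", "data": {
  "commands": [
    [0,0.05,0.01,0,0,0,0],
    [0,0.1,0.015,0,0,0,0],
    [0,0.1,0.015,0,0,0,0]
  ]
}}

```text
time: 13.47
tool_pos: [0.5144, 0.2382, 0.0319]
tool_rot: [-3.137, -0.016, -3.007]
contact_force: [-27.5, -16.5, 32.0]
opening: 0.0562
grip_force: 40.0
```

Run:
```python
from h import *
m=np.load("w5.npy",allow_pickle=True).item(); g=cv2.cvtColor(cv2.imread("pics/w5full.png"),cv2.COLOR_BGR2GRAY)
for c in (270,360): print(c,g[185:250:2,c].tolist())
t=np.array([.51489,.22667]);u=np.array([.991,.132])
for c in (260,380):
  for r in (200,220,225): print(c,r,u@(onz(m,c,r,.1207)[:2]-t))
```

```text
270 [134, 135, 135, 134, 135, 132, 116, 116, 115, 115, 116, 117, 116, 119, 117, 118, 109, 77, 116, 122, 131, 140, 141, 142, 142, 141, 141, 142, 141, 141, 141, 141, 141]
360 [137, 136, 136, 135, 137, 127, 115, 117, 114, 117, 118, 117, 113, 115, 117, 118, 109, 87, 120, 123, 132, 140, 139, 144, 143, 145, 143, 143, 145, 145, 144, 143, 144]
260 200 -0.05671779251875436
260 220 -0.050020389998161295
260 225 -0.04831180779704656
380 200 -0.05637070069589872
380 220 -0.04966809779764279
380 225 -0.04795819124907376
```

Request:
{"op": "step_arm", "data": {
  "commands": [
    [0,-0.5,-0.06,0,0,0,0],
    [0,-1.0,-0.13,0,0,0,0],
    [0,-0.98,-0.28,0.1,0,0,0],
    [0,-0.96,-0.43,0.4,0,0,0],
    [0,-0.96,-0.43,0.4,0,0,0]
  ]
}}

```text
time: 13.88
tool_pos: [0.5119, 0.237, 0.035]
tool_rot: [3.141, -0.001, -3.007]
contact_force: [0.7, 0.3, -3.3]
opening: 0.0556
grip_force: 40.0
```

Request:
{"op": "step_arm", "data": {
  "commands": [
    [0,0,0,0,0,0,0],
    [0,0,0,0,0,0,0]
  ]
}}

```text
time: 14.05
tool_pos: [0.5119, 0.2372, 0.0348]
tool_rot: [3.141, -0.001, -3.007]
contact_force: [0.1, 0.0, -4.4]
opening: 0.0557
grip_force: 40.0
```

Request:
{"op": "step_arm", "data": {
  "commands": [
    [0,0.1,-0.13,0,0,0,0],
    [0,0.3,-0.1,0,0,0,0],
    [0,0.5,-0.08,0,0,0,0],
    [0,0.7,-0.05,0,0,0,0],
    [0,0.81,-0.04,0,0,0,0]
  ]
}}

```text
time: 14.47
tool_pos: [0.5208, 0.2365, 0.0351]
tool_rot: [3.141, 0.0, -3.007]
contact_force: [0.5, 0.3, -3.1]
opening: 0.0558
grip_force: 40.0
```

Request:
{"op": "step_arm", "data": {
  "commands": [
    [0,0,0,-0.1,0,0,0],
    [0,0,0,-0.2,0,0,0],
    [0,0,0,-0.3,0,0,0],
    [0,0,0,-0.35,0,0,0],
    [0,0,0,-0.35,0,0,0]
  ]
}}

```text
time: 14.88
tool_pos: [0.5201, 0.2364, 0.0314]
tool_rot: [3.142, -0.001, -3.007]
contact_force: [-0.2, -0.6, -3.8]
opening: 0.0559
grip_force: 40.0
```

Request:
{"op": "step_arm", "data": {
  "commands": [
    [0,0.1,0.01,0,0,0,0],
    [0,0.2,0.03,0,0,0,0],
    [0,0.3,0.04,0,0,0,0],
    [0,0.3,0.04,0,0,0,0]
  ]
}}

```text
time: 15.22
tool_pos: [0.5231, 0.2368, 0.0316]
tool_rot: [3.141, -0.001, -3.007]
contact_force: [-2.1, 1.2, -2.4]
opening: 0.0557
grip_force: 40.0
```

Request:
{"op": "step_arm", "data": {
  "commands": [
    [0,0.06,0.01,0,0,0,0],
    [0,0.12,0.015,0,0,0,0],
    [0,0.18,0.02,0,0,0,0],
    [0,0.18,0.02,0,0,0,0]
  ]
}}

```text
time: 15.55
tool_pos: [0.5232, 0.2369, 0.0315]
tool_rot: [-3.141, -0.004, -3.007]
contact_force: [-8.5, -0.0, 1.2]
opening: 0.0556
grip_force: 40.0
```

Request:
{"op": "step_arm", "data": {
  "commands": [
    [0,-0.01,0.07,0,0,0,0],
    [0,-0.02,0.14,0,0,0,0],
    [0,-0.03,0.21,0,0,0,0],
    [0,-0.03,0.28,0,0,0,0],
    [0,-0.03,0.28,0,0,0,0]
  ]
}}

```text
time: 15.97
tool_pos: [0.5231, 0.2375, 0.0315]
tool_rot: [-3.139, -0.005, -3.008]
contact_force: [-6.5, -9.8, 4.5]
opening: 0.056
grip_force: 40.0
```

Request:
{"op": "step_arm", "data": {
  "commands": [
    [0,-0.01,0.07,0,0,0,0],
    [0,-0.01,0.14,0,0,0,0],
    [0,-0.02,0.2,0,0,0,0],
    [0,-0.02,0.2,0,0,0,0]
  ]
}}

```text
time: 16.3
tool_pos: [0.5229, 0.2392, 0.0315]
tool_rot: [-3.138, -0.005, -3.008]
contact_force: [-6.8, -12.0, 4.7]
opening: 0.056
grip_force: 40.0
```

Request:
{"op": "step_arm", "data": {
  "commands": [
    [0,0,0.06,0,0,0,0],
    [0,0,0.12,0,0,0,0],
    [0,-0.01,0.18,0,0,0,0],
    [0,-0.01,0.18,0,0,0,0]
  ]
}}

```text
time: 16.63
tool_pos: [0.5229, 0.2395, 0.0316]
tool_rot: [-3.136, -0.006, -3.009]
contact_force: [-6.9, -18.1, 7.0]
opening: 0.0558
grip_force: 40.0
```

Request:
{"op": "step_arm", "data": {
  "commands": [
    [0,0.08,0.06,0,0,0,0],
    [0,0.16,0.12,0,0,0,0],
    [0,0.2,0.15,0,0,0,0],
    [0,0.2,0.15,0,0,0,0]
  ]
}}

```text
time: 16.97
tool_pos: [0.5229, 0.2396, 0.0317]
tool_rot: [-3.134, -0.011, -3.009]
contact_force: [-13.8, -24.6, 14.0]
opening: 0.0556
grip_force: 40.0
```

Request:
{"op": "step_arm", "data": {
  "commands": [
    [0,0,0,0.08,0,0,0],
    [0,0.06,0.05,0.08,0,0,0],
    [0,0.12,0.1,0.08,0,0,0],
    [0,0.12,0.1,0.08,0,0,0]
  ]
}}

```text
time: 17.3
tool_pos: [0.523, 0.2397, 0.0319]
tool_rot: [-3.133, -0.014, -3.009]
contact_force: [-15.7, -27.3, 12.9]
opening: 0.0557
grip_force: 40.0
```

Run:
```python
from h import *
o=observe();im=read_camera("wrist")[:,:,::-1].copy();m=camera_model("wrist");np.save("w6.npy",m,allow_pickle=True);cv2.imwrite("pics/w6.png",im);s=read_camera("scene")[:,:,::-1];d=read_camera("side")[:,:,::-1]
print(o["time"],o["tool_pos"],o["tool_rot"],o["contact_force"],o["torque"])
f=lambda x:cv2.resize(x,(400,300),interpolation=cv2.INTER_CUBIC)
cv2.imwrite("pics/m6.png",np.vstack([np.hstack([f(im),f(s[205:325,290:450])]),np.hstack([f(s[140:230,310:430]),f(d[160:250,200:320])])]))
```

```text
17.3 [0.5230154  0.23968686 0.03192856] [-3.13297867 -0.01370616 -3.00874645] [-15.69614778 -27.26081551  12.91548455] [-4.57992156  2.28671465 -1.03566158]
```

View pics/m6.png

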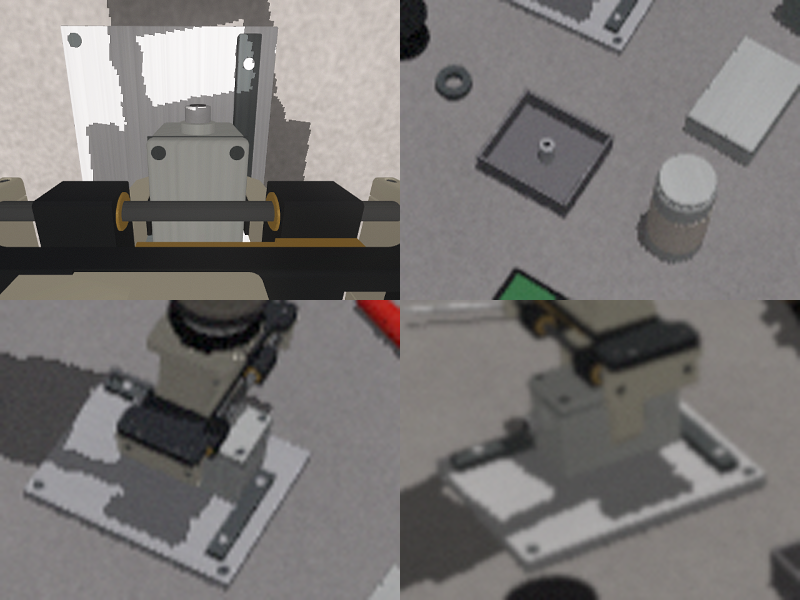

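The spacer stands in the middle of the tray, and the enclosure sits in the corner with its gland away from the end stop. I'll lighten the down force so plate friction cannot mask the push, and confirm.

Request:
{"op": "step_arm", "data": {
  "commands": [
    [0,0,0,0.08,0,0,0],
    [0,0,0.04,0.14,0,0,0],
    [0,0,0.08,0.14,0,0,0],
    [0,0,0.08,0.14,0,0,0]
  ]
}}

```text
time: 17.78
tool_pos: [0.5231, 0.2398, 0.0321]
tool_rot: [-3.132, -0.014, -3.009]
contact_force: [-10.7, -30.0, 3.5]
opening: 0.0558
grip_force: 40.0
```

Request:
{"op": "step_arm", "data": {
  "commands": [
    [0,0.08,-0.05,0.02,0,0,0],
    [0,0.16,-0.1,0.04,0,0,0],
    [0,0.25,-0.15,0.06,0,0,0],
    [0,0.25,-0.15,0.06,0,0,0],
    [0,0.25,-0.15,0.06,0,0,0]
  ]
}}

```text
time: 18.2
tool_pos: [0.5233, 0.2397, 0.0323]
tool_rot: [-3.134, -0.019, -3.009]
contact_force: [-18.4, -22.0, 5.4]
opening: 0.0558
grip_force: 40.0
```

Request:
{"op": "step_arm", "data": {
  "commands": [
    [0,0,0,0,0,-0.006,0],
    [0,0,0,0,0.002,-0.012,0],
    [0,0,0,0,0.002,-0.012,0],
    [0,0,0,0,0.002,-0.012,0],
    [0,0,0,0,0.002,-0.012,0]
  ]
}}

```text
time: 18.62
tool_pos: [0.5232, 0.2397, 0.0319]
tool_rot: [-3.134, -0.007, -3.009]
contact_force: [-17.3, -21.1, 3.6]
opening: 0.0558
grip_force: 40.0
```

Tilt is down to 0.01 rad, with about 20 N on each stop and the pose steady. I'm handing in.

```bash
python3 -c "
from cell import *
print(hand_in())"
```

```text
the job is handed in; nothing more can be done
None
```

The job is handed in, with no verdict returned. The spacer is released in the parts tray. The gripper is still holding the enclosure in the jig corner, gland end away from the end stop, pushing about 20 N towards each stop (wrist reading; stop forces not measured directly).

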